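# Pack shelter panels against the end wall and snug up the stop

## Task

Take the two cardboard shelter panels leaning in the stand and stand them upright across the packing rack, in the space between the panels already there and the sliding end stop, and let go of them. Then push the end stop towards the end wall until all four panels stand upright and tight together against the wall and you feel the pack press back firmly, without crushing the cardboard; let go, and leave everything else on the table where it is.

Things in the scene. Friction and masses are not known exactly. Their poses are not given: they have to be found in the camera images.
- rack: white plastic packing rack, fixed to the table: a flat base 280 mm long (its x) and 128 mm wide (its y). Origin: centre of its underside; the floor the panels stand on is 6 mm above it. Along both long edges run guides 30 mm high over the table (rims to 34 mm), inner faces 57 mm either side of the middle (114 mm apart), so a 100 mm wide panel stands across the rack with its thickness along the rack's x. The fixed end wall is at the +x end, the sliding end stop at the -x end.
- end_wall: fixed upright end wall of the rack, 12 mm thick, 108 mm wide, top 96 mm above the table. Origin: bottom edge of its inner face, on the rack's middle line, 105 mm from the rack's centre; panels are pressed against this face. The cardboard is crushed if it is pressed on the wall with more than 40 N, even for an instant; a snug push leaves some 5 to 20 N on it.
- stop (a joint): travel of the sliding end stop towards the end wall, in m: 0 at the near (-x) end of the rack, where its flat face is 210 mm from the end wall's face (105 mm on the -x side of the rack's centre); face to wall distance = 0.210 - value; at most 0.19. It starts somewhere between 0 and 0.03. It slides along the rack's x with about 2.5 N of friction (plus 8 N per m/s) and stays where it is left. Its plate is 104 mm wide with its top edge 78 mm above the table.
- stop_grip (a point): grip point of the end stop's upright grey handle block: the block is 22 mm along the rack's x, 36 mm along the rack's y, and stands up in the middle of the stop from its plate to 126 mm above the table. The point is in the middle of the block, 18 mm below its top and 11 mm behind the stop's pressing face (towards the rack's -x); the block does not stick out past the pressing face. Axes as the rack's.
- stand: bare aluminium stand, fixed to the table, with two cradles one behind the other (95 mm apart along its x). A panel in a cradle leans 35 degrees from vertical, its top towards the stand's -x (towards the robot), its underside on a sloping lip and its lower 48 mm backed by a 90 mm wide sloping plate; the upper 57 mm of the panel is free on both faces. Origin: centre of its underside (base plate from 85 mm on the -x side to 115 mm on the +x side, 110 mm wide).
- panel_a: a stiff corrugated cardboard shelter panel, 100 mm wide and 105 mm tall, as thick as a slim book (all panels are between 12 and 19 mm thick, not all alike, exact thickness not known), about 60 g. Origin: centre of its underside; z runs up its height, y along its 100 mm width, x through its thickness. It starts leaning in one of the two cradles of the stand; its x axis is the face that looks up and away from the robot.
- panel_b: a stiff corrugated cardboard shelter panel, 100 mm wide and 105 mm tall, as thick as a slim book (all panels are between 12 and 19 mm thick, not all alike, exact thickness not known), about 60 g. Origin: centre of its underside; z runs up its height, y along its 100 mm width, x through its thickness. It starts leaning in the other cradle of the stand, likewise.
- panel_c: a stiff corrugated cardboard shelter panel, 100 mm wide and 105 mm tall, as thick as a slim book (all panels are between 12 and 19 mm thick, not all alike, exact thickness not known), about 60 g. Origin: centre of its underside; z runs up its height, y along its 100 mm width, x through its thickness. It starts standing upright in the rack, next to the end wall, with a small gap.
- panel_d: a stiff corrugated cardboard shelter panel, 100 mm wide and 105 mm tall, as thick as a slim book (all panels are between 12 and 19 mm thick, not all alike, exact thickness not known), about 60 g. Origin: centre of its underside; z runs up its height, y along its 100 mm width, x through its thickness. It starts standing upright in the rack in front of panel_c, with a small gap.
- feed_cup: white plastic cup of feed pellets, 66 mm across, 45 mm tall, between rack and stand. It is not part of the job: leave it where it is. Origin: centre of its underside.
- dish: clear round dish, 84 mm across, 15 mm tall, at the back between rack and stand. It is not part of the job: leave it where it is. Origin: centre of its underside.
- offcut: low cardboard offcut standing on edge, 100 mm long (its y), 15 mm thick, only 45 mm tall, in front of the robot. It is not part of the job: leave it where it is. Origin: centre of its underside.
- brush: hand brush lying flat on the left of the table. It is not part of the job: leave it where it is. Origin: centre of its underside.
- scoop: spoon lying flat on the right of the table. It is not part of the job: leave it where it is. Origin: centre of its underside.
Not all that is in view belongs to the job. What is shaped like the panel_d but red is not meant.

How it is judged (in metres and radians):
On the way, in this order (a step that is already met when the one before it is completed fails the run):
1. both panels from the stand are standing upright in the rack, let go, with the other two still upright (angle between each of panel_a, panel_b, panel_c, panel_d's own z axis and vertical below 0.06 rad and x of panel_a in the frame of rack between -0.105 and 0.105 m and z of panel_a in the frame of rack between 0 and 0.01 m and y of panel_a in the frame of rack between -0.014 and 0.014 m and angle between the y axis of each of panel_a, panel_b, panel_c, panel_d and the y axis of rack, either way round below 0.15 rad and x of panel_b in the frame of rack between -0.105 and 0.105 m and z of panel_b in the frame of rack between 0 and 0.01 m and y of panel_b in the frame of rack between -0.014 and 0.014 m and x of panel_c in the frame of rack between -0.105 and 0.105 m and z of panel_c in the frame of rack between 0 and 0.01 m and y of panel_c in the frame of rack between -0.014 and 0.014 m and x of panel_d in the frame of rack between -0.105 and 0.105 m and z of panel_d in the frame of rack between 0 and 0.01 m and y of panel_d in the frame of rack between -0.014 and 0.014 m and linear speed of each of panel_a, panel_b below 0.02 m/s and contact force between each of panel_a, panel_b and the fingers below 0.05 N), for 0.2 s.
2. the stop presses the pack on the end wall with at least 4 N for 0.2 s (contact force between end_wall and panel_c above 4 N and value of joint stop above 0.145 m), for 0.2 s.
At the end, for the whole second after the job is handed in: all four panels stand in the rack on its floor between the end wall and the stop, upright and square across it within 0.06 rad, at rest and released, and the end stop has closed up the pack with less than 2 mm of slack in all (angle between each of panel_a, panel_b, panel_c, panel_d's own z axis and vertical below 0.06 rad and x of panel_a in the frame of rack between -0.105 and 0.105 m and z of panel_a in the frame of rack between 0 and 0.01 m and y of panel_a in the frame of rack between -0.014 and 0.014 m and angle between the y axis of each of panel_a, panel_b, panel_c, panel_d and the y axis of rack, either way round below 0.06 rad and linear speed of each of panel_a, panel_b, panel_c, panel_d below 0.02 m/s and contact force between each of panel_a, panel_b, panel_c, panel_d and the fingers below 0.05 N and x of panel_b in the frame of rack between -0.105 and 0.105 m and z of panel_b in the frame of rack between 0 and 0.01 m and y of panel_b in the frame of rack between -0.014 and 0.014 m and x of panel_c in the frame of rack between -0.105 and 0.105 m and z of panel_c in the frame of rack between 0 and 0.01 m and y of panel_c in the frame of rack between -0.014 and 0.014 m and x of panel_d in the frame of rack between -0.105 and 0.105 m and z of panel_d in the frame of rack between 0 and 0.01 m and y of panel_d in the frame of rack between -0.014 and 0.014 m and value of joint stop above 0.147 m); the robot touches nothing.
It fails at once if the cardboard is crushed: more than 40 N on the end wall (contact force between end_wall and panel_c above 40 N).
It fails at once if a bystander is moved by more than 30 mm (distance of any of feed_cup, dish, offcut, brush, scoop from where it was at the start of the episode above 0.03 m).
It also fails if it takes over 72 s, if anything falls off the work surface, if the arm or the gripper's body presses on something with over 40 N, if the wrist force passes 120 N, or if a joint passes its speed limit or range.

## Robot

A 7-joint arm with a two-finger parallel gripper is mounted at the origin on the work surface. World frame = base frame: x ahead of the robot, y to its left, z up, the work surface at z = 0. Lengths are in mm, angles in rad, forces in N, time in s.
With the tool pointing down it reaches from about 400 to 925 mm from the base axis. Payload 4.1 kg.
Tool frame: the origin (TCP) lies midway between the tips of the shut fingers; the grasp point (between the pads) lies 19 mm behind it; z points along the fingers, x is the direction in which the jaws open and shut, and the axes are right-handed (so a half turn about z gives the same grasp; the last joint's range is limited). The gripper opens to 85 mm and grips with 20 to 120 N. Pads are 22 mm wide; open, the fingers measure 114 mm over their backs; the gripper's body (76 mm by 85 mm) begins 54 mm behind the grasp point. The pads swing forward as they close: fully open they stand 13 mm farther back than shut.
Start: joints at [1.084, 0.398, 0.045, 1.537, -0.019, 1.207, -0.051], TCP at [245.838, -601.753, 231.347] pointing down, gripper open.
Joint ranges: [-2.82, 2.82], [-0.49, 2.23], [-1.37, 1.46], [0, 2.46], [-1.36, 4.5], [0.23, 2], [-2.94, 2.94]. Speed limits (rad/s): [2.57, 2.57, 3.14, 3.14, 3.14, 3.14, 3.14].

## Interface

Orientations are given as a unit quaternion [x, y, z, w].
In Python, from bench import * gives the robot as it stands. The module is installed in compiled form; this text tells all that it offers.
- The arm moves only by the shell command python3 -m crank 'ROWS' [OPENING] [FORCE]. ROWS is a JSON object of lists of equal length, an entry for each row: "slide": the shift along the world's x, y, z in m, a list of three; "rot": the turn, a rotation vector about the world's x, y, z in rad, a list of three. A call has exactly 8 rows; each row shifts and turns the commanded pose from where the row before left it; what a row does not reach is not made up. A row lasts 1/12 s, in which the tool goes at most 41.7 mm and 7.16 degrees, less where a joint would pass 70% of its speed; a pose out of reach is approached as far as the arm can. A call with a gripper value outside its range is refused whole. OPENING is the closure, from 0 (fully open) to 1 (shut), set as the call begins (- or left out, the last holds). The fingers move at their own pace and stop on an object; FORCE is the grip in N (left out, the last holds). Time passes only in rows, so rows that do not move let the fingers close, or fill a call up. It gives the time, the measured TCP pose, the force and the opening at its end, in the units of the state.
- sense(): the state, without advancing time (a new reading comes with each control period).
- get_image(name): name is "scene" or "top" or "wrist"; returns a dict with "img" (400x640x3 uint8, blue, green, red), "z_map" (400x640 float32, mm along the optical axis (not along the pixel's ray), 0 where there is no reading), "fx", "fy", "cx", "cy" (pixels), "rvec" (rotation vector, rad) and "tvec" (3), from world to camera coordinates, as OpenCV has them; the wrist camera has in their place "hand_eye" (4x4, takes a point from camera to tool coordinates, whose origin is the TCP and whose axes are the tool frame's). Camera axes: x right, y down, z forward; pixel columns grow to the right and rows downward; lengths in mm; the calibration is good to about 2 mm. A picture is of the moment at which its call begins: read the wrist's pose just before it.
- hand_in(): hands the job in, once; it reports no verdict.
The state is a dict: "clock": time; "q": joint angles; "dq": joint speeds; "effort": joint torques, N m; "tcp_pos": TCP position; "ee_rot": TCP orientation; "ft_force": force on the tool from outside, world axes, zero at the start; "wrist_torque": the same for the moment, N m; "width": opening from 0.0 (shut) to 1.0 (fully open).
Only numpy, scipy, OpenCV 4.12 (cv2) and the standard library are available. Lean on these libraries where they do the work, as an engineer would, in place of code of your own. Each camera call takes 0.05 s, during which the arm holds its last target. There are 200 camera calls.

## Working session

There is one attempt and no reset: what is moved stays moved. The work goes in short steps, Python scripts to look and compute and a shell command to move; the robot and the scene stay as the last step left them, time stands still between calls to the robot, and variables do not carry over. Pictures are saved under pics/ and viewed, about 8 in all and at most 12, crops included, and the job is handed in when it is done.

```bash
mkdir -p pics; cat > h.py <<'E'
from bench import *
import numpy as np, cv2
from scipy.spatial.transform import Rotation as R
def cam(name):
    s=sense(); d=get_image(name)
    if 'hand_eye' in d:
        T=np.eye(4); T[:3,:3]=R.from_quat(s['ee_rot']).as_matrix(); T[:3,3]=s['tcp_pos']
        d['W']=T@np.array(d['hand_eye'])
    else:
        Rm=cv2.Rodrigues(np.array(d['rvec'],float))[0]; W=np.eye(4); W[:3,:3]=Rm.T; W[:3,3]=-Rm.T@np.array(d['tvec'],float).ravel(); d['W']=W
    return d
def pts(d):
    z=d['z_map'].astype(float); v,u=np.mgrid[:z.shape[0],:z.shape[1]]
    P=np.dstack([(u-d['cx'])/d['fx']*z,(v-d['cy'])/d['fy']*z,z])
    P=P@d['W'][:3,:3].T+d['W'][:3,3]; P[z==0]=np.nan
    return P
E
python3 - <<'E'
from h import *
print(sense())
for n in('scene','top'):
    d=cam(n); cv2.imwrite(f'pics/{n}0.png',d['img']); np.savez(f'{n}0.npz',img=d['img'],P=pts(d)); print(n,d['W'].round(2),d['fx'])
E
```

```text
{'clock': 0.0, 'q': array([ 1.08399845,  0.39920599,  0.04504312,  1.53787997, -0.01873644,
        1.20688383, -0.05073094]), 'dq': array([-0.00099117,  0.00048653, -0.00229998, -0.00045308, -0.00025372,
        0.00029823,  0.00022578]), 'effort': array([ 4.00324143e-04, -4.75125718e+01,  1.36465531e+00, -2.54216820e+01,
        1.16019265e-02,  9.63614148e-03, -2.69808129e-05]), 'tcp_pos': array([ 245.58507526, -601.13950612,  230.25460571]), 'ee_rot': array([ 8.30121858e-01, -5.57581156e-01, -8.39756614e-04, -5.00470104e-04]), 'ft_force': array([-0.26294326, -0.14398096,  0.15572132]), 'wrist_torque': array([ 0.01490519, -0.02211306,  0.00796248]), 'width': 0.9968298337070532}
scene [[-5.60000e-01  6.40000e-01 -5.20000e-01  1.20708e+03]
 [ 8.30000e-01  4.40000e-01 -3.50000e-01  5.03300e+02]
 [ 0.00000e+00 -6.30000e-01 -7.80000e-01  1.21246e+03]
 [ 0.00000e+00  0.00000e+00  0.00000e+00  1.00000e+00]] 439.42838525591475
top [[-3.00000e-02 -1.00000e+00  1.00000e-01  3.49770e+02]
 [-1.00000e+00  3.00000e-02 -0.00000e+00 -1.28200e+01]
 [-0.00000e+00 -1.00000e-01 -1.00000e+00  1.24443e+03]
 [ 0.00000e+00  0.00000e+00  0.00000e+00  1.00000e+00]] 426.57336321089997
```

View pics/scene0.png

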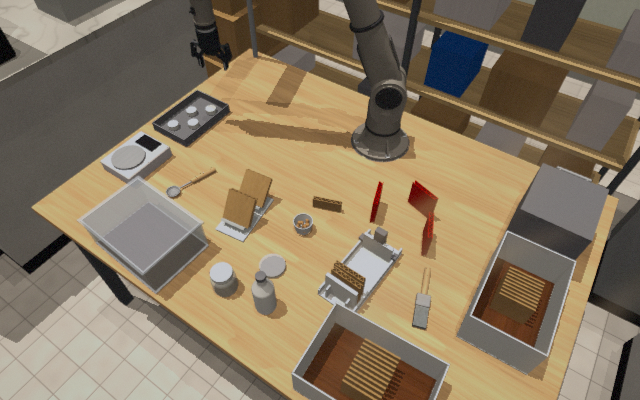

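View pics/top0.png

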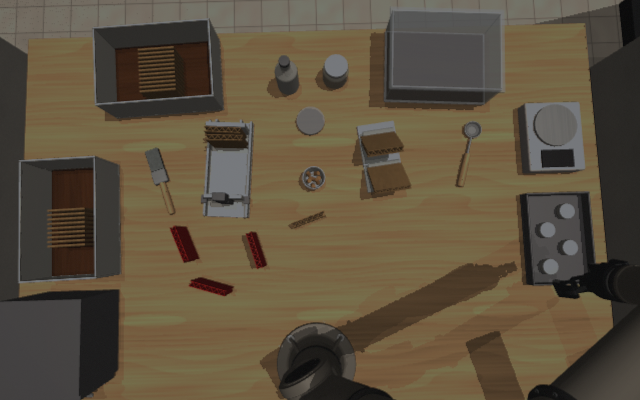

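The scene view shows the rack with two panels at about (355,280), the stand with its leaning panels at (245,205), and red decoys at (376,200), (422,200) and (428,235). In the top view the rack runs from (228,215), the stop end, to (228,128), the wall end, and the stand is at (385,160).

```bash
python3 - <<'E'
from h import *
t=np.load('top0.npz'); P=t['P']; s=np.load('scene0.npz'); S=s['P']
def box(Q,z0,z1,m=None):
    q=Q.reshape(-1,3); return q[(q[:,2]>z0)&(q[:,2]<z1)]
def rect(n,q):
    r=cv2.minAreaRect(q[:,:2].astype(np.float32)); print(n,len(q),'c',np.round(r[0],1),'sz',np.round(r[1],1),'ang',round(r[2],2),'z',np.median(q[:,2]).round(1))
rk=P[115:222,195:262]
rect('top rack rims',box(rk,24,38)); rect('rack>2',box(rk,3,38))
rect('handle',box(rk,118,134)); rect('cd top',box(rk,104,116)); rect('wall',box(rk,90,101)); rect('plate',box(rk,70,84))
st=P[115:200,350:415]
rect('stand base',box(st,2,12))
for n,Q,r in(('top',P,(slice(125,198),slice(350,415))),('scene',S,(slice(165,240),slice(215,285)))):
    q=Q[r]; im=(t if n=='top' else s)['img'][r].astype(int)
    m=(im[...,2]-im[...,0]>35)&(q[...,2]>25)
    k,lab,stt,c=cv2.connectedComponentsWithStats(m.astype(np.uint8))
    for i in range(1,k):
        if stt[i,4]<80: continue
        p=q[lab==i]; mn=p.mean(0); w=np.linalg.svd(p-mn)[2]
        print(n,stt[i],'mean',mn.round(1),'normal',w[2].round(3),'max',np.percentile(p,98,axis=0).round(1),'min',np.percentile(p,2,axis=0).round(1))
        r_=None
sc=S[225:315,310:410]
rect('scene handle',box(sc,118,134)); rect('scene cd',box(sc,104,116)); rect('scene rims',box(sc,24,38)); rect('scene wall',box(sc,90,101))
E
```

```text
top rack rims 499 c [557.9 236. ] sz [131.5 277.6] ang 86.95 z 32.2
rack>2 2929 c [562.6 242.1] sz [196.2 316.7] ang 89.14 z 6.7
handle 121 c [466.2 242.8] sz [35.  21.6] ang 88.29 z 124.9
cd top 293 c [571.7 211. ] sz [212.3  98.6] ang 17.04 z 109.5
wall 350 c [565.6 238.8] sz [105.9 220.3] ang 85.29 z 95.6
plate 152 c [562.9 236.4] sz [105. 211.] ang 85.5 z 77.8
stand base 1168 c [ 581.9 -213.7] sz [190.6 252.5] ang 87.94 z 4.4
top [ 12   7  42  22 574] mean [ 608.5 -204.    80.4] normal [-0.781 -0.078 -0.619] max [ 640.4 -154.3  114.5] min [ 575.9 -251.4   39.3]
top [ 18  37  44  32 916] mean [ 509.9 -218.2   74.9] normal [-0.671 -0.083 -0.737] max [ 550.7 -169.3  106.6] min [ 470.  -266.6   36.9]
scene [   8    4   50   60 1646] mean [ 567.8 -202.5   73.9] normal [-0.153 -0.115 -0.981] max [ 645.8 -151.7  111. ] min [ 479.5 -260.8   31.8]
scene handle 195 c [617.4 278.4] sz [324.6  71.9] ang 5.57 z 125.3
scene cd 365 c [618.6 235.2] sz [302.8 108.5] ang 9.62 z 108.8
scene rims 482 c [555.4 164.2] sz [288.  281.3] ang 86.43 z 31.5
scene wall 382 c [617.5 228.2] sz [296.4 110.4] ang 7.28 z 95.3
```

```bash
python3 - <<'E'
from h import *
t=np.load('top0.npz')['img'];s=np.load('scene0.npz')['img']
a=cv2.resize(t[110:225,190:265],None,fx=5,fy=5);b=cv2.resize(t[115:205,345:420],None,fx=5,fy=5)
a=cv2.convertScaleAbs(a,alpha=1.8);b=cv2.convertScaleAbs(b,alpha=1.8)
b=cv2.copyMakeBorder(b,0,a.shape[0]-b.shape[0],0,0,cv2.BORDER_CONSTANT)
cv2.imwrite('pics/crop.png',np.hstack([a,b]))
E
```

```text
(no output)
```

View pics/crop.png

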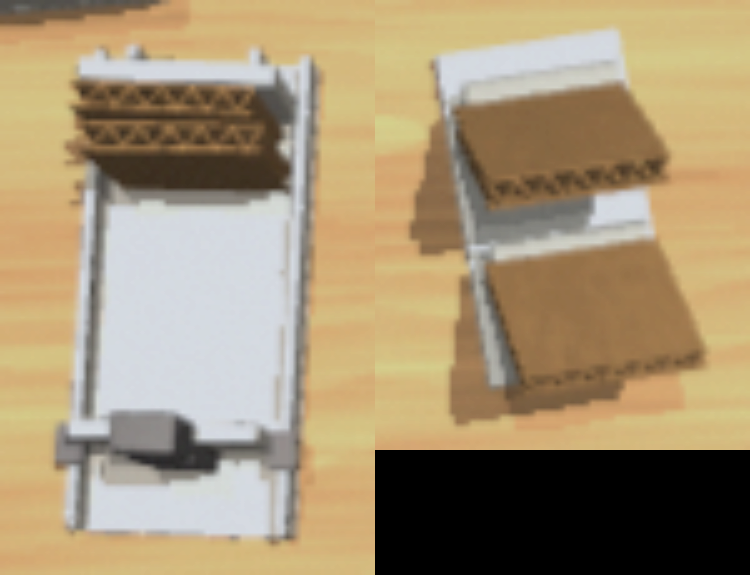

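Left crop: the rack is upright in the image, with c and d near the wall (rows 95 and 140), the handle at (150,432) and no panel in between. Right crop: the two leaning panels, rear at (565,140) and front at (600,320). Next I'll refine with tight crops.

```bash
python3 - <<'E'
from h import *
t=np.load('top0.npz'); P=t['P']; s=np.load('scene0.npz'); S=s['P']
def rect(n,q):
    r=cv2.minAreaRect(q[:,:2].astype(np.float32)); print(n,len(q),'c',np.round(r[0],1),'sz',np.round(r[1],1),'ang',round(r[2],2),'z',np.median(q[:,2]).round(1))
def sel(Q,x,y,z): 
    q=Q.reshape(-1,3); return q[np.all([(q[:,i]>b[0])&(q[:,i]<b[1]) for i,b in enumerate((x,y,z))],0)]
rng=np.random.default_rng(0)
for nm,Q in(('top',P),('scene',S)):
    print(nm)
    rect('handle',sel(Q,(430,500),(210,275),(122,130)))
    rect('cd',sel(Q,(590,670),(160,300),(106,116)))
    rect('wall',sel(Q,(650,690),(150,300),(92,99)))
    rect('plate',sel(Q,(440,500),(150,320),(75,82)))
    rect('rack',sel(Q,(400,720),(150,320),(2.5,36)))
    rect('stand',sel(Q,(440,720),(-300,-130),(2.5,14)))
    for n,xr in(('front',(455,562)),('rear',(562,660))):
        p=sel(Q,xr,(-290,-130),(20,135)); best=None
        for _ in range(400):
            a,b,c=p[rng.choice(len(p),3,False)]; N=np.cross(b-a,c-a); L=np.linalg.norm(N)
            if L<100: continue
            N/=L; N*=np.sign(N[0])
            if N[0]<.6 or N[2]<.3: continue
            m=abs((p-a)@N)<2
            if best is None or m.sum()>best.sum(): best=m
        if best is None: print(n,'no plane'); continue
        q=p[best]; mu=q.mean(0); N=np.linalg.svd(q-mu)[2][2]; N*=np.sign(N[0])
        Y=np.cross([0,0,1],N); Y/=np.linalg.norm(Y); Z=np.cross(N,Y)
        u=np.c_[(q-mu)@Y,(q-mu)@Z].astype(np.float32); r=cv2.minAreaRect(u)
        lo,hi=np.percentile(u,1,axis=0),np.percentile(u,99,axis=0)
        d=(p-mu)@N; 
        print(n,len(q),'N',N.round(3),'mu',mu.round(1),'Y',Y.round(3),'rect',np.round(r[0],1),np.round(r[1],1),round(r[2],1),'lohi',lo.round(1),hi.round(1),
         'face top mid',(mu+Y*(lo[0]+hi[0])/2+Z*hi[1]).round(1),'depth below',np.percentile(d,[1,3,10]).round(1))
E
```

```text
top
handle 100 c [466.2 242.8] sz [35.  21.4] ang 88.19 z 125.5
cd 249 c [638.8 233. ] sz [105.2  37.9] ang 86.2 z 109.7
wall 184 c [663.4 230.3] sz [105.4  26. ] ang 87.68 z 95.4
plate 65 c [467.5 242.5] sz [102.2  20. ] ang 86.05 z 77.9
rack 2951 c [559.6 234.1] sz [168.2 318.3] ang 89.68 z 6.6
stand 1008 c [ 580.2 -214.7] sz [279.1 169.2] ang 0.18 z 4.8
front 776 N [0.695 0.091 0.713] mu [ 516.3 -216.3   69.5] Y [-0.13   0.992  0.   ] rect [-0.5 -1.8] [117.5 101.4] 89.3 lohi [-49.9 -57.3] [48.9 54.3] face top mid [ 477.9 -221.8  107.5] depth below [-13.2 -11.3  -5.5]
rear 580 N [0.801 0.102 0.59 ] mu [ 615.2 -202.1   72.7] Y [-0.126  0.992  0.   ] rect [ 0.6 -1.1] [114.7 100.4] 89.8 lohi [-48.4 -57.3] [49.8 53.2] face top mid [ 584.  -205.4  115.7] depth below [-68.2 -65.7 -16. ]
scene
handle 61 c [469.3 245.7] sz [33.7 22.3] ang 87.63 z 124.8
cd 232 c [641.9 236.1] sz [104.4  40.3] ang 85.81 z 109.3
wall 182 c [665.8 234.4] sz [ 30.3 107.4] ang 0.43 z 94.9
plate 60 c [472.8 245.7] sz [102.7  17.6] ang 84.61 z 77.8
rack 1779 c [562.8 235.1] sz [167.3 313.9] ang 89.51 z 7.5
stand 532 c [ 579.9 -214.5] sz [169.3 278.6] ang 89.02 z 4.9
front 332 N [0.701 0.087 0.708] mu [ 510.4 -213.6   74.4] Y [-0.123  0.992  0.   ] rect [ -2.1 -10.9] [108.4 100.5] 89.9 lohi [-51.4 -61.5] [47.9 42.6] face top mid [ 480.7 -219.   104.5] depth below [-12.7 -10.1  -4.4]
rear 475 N [0.8   0.089 0.593] mu [ 616.9 -197.6   70.8] Y [-0.111  0.994  0.   ] rect [-0.6 -2.2] [102.1 110.2] 0.6 lohi [-51.3 -53.3] [49.3 52.3] face top mid [ 586.2 -202.   112.9] depth below [-20.3 -17.9  -6.5]
```

```bash
C='python3 -m crank'
R1='{"slide":[[0.0125,0.0235,0.003],[0.0125,0.0235,0.003],[0.0125,0.0235,0.003],[0.0125,0.0235,0.003],[0.0125,0.0235,0.003],[0.0125,0.0235,0.003],[0.0125,0.0235,0.003],[0.0125,0.0235,0.003]],"rot":[[0,0,0.0815],[0,0,0.0815],[0,0,0.0815],[0,0,0.0815],[0,0,0.0815],[0,0,0.0815],[0,0,0.0815],[0,0,0.0815]]}'
python3 -m crank '{"slide":[[0.0125,0.0235,0.003],[0.0125,0.0235,0.003],[0.0125,0.0235,0.003],[0.0125,0.0235,0.003],[0.0125,0.0235,0.003],[0.0125,0.0235,0.003],[0.0125,0.0235,0.003],[0.0125,0.0235,0.003]],"rot":[[0,0,0.0815],[0,0,0.0815],[0,0,0.0815],[0,0,0.0815],[0,0,0.0815],[0,0,0.0815],[0,0,0.0815],[0,0,0.0815]]}' 0 40
python3 -m crank '{"slide":[[0.0125,0.0235,0.003],[0.0125,0.0235,0.003],[0.0125,0.0235,0.003],[0.0125,0.0235,0.003],[0.0125,0.0235,0.003],[0.0125,0.0235,0.003],[0.0125,0.0235,0.003],[0.0125,0.0235,0.003]],"rot":[[0,0,0.0815],[0,0,0.0815],[0,0,0.0815],[0,0,0.0815],[0,0,0.0815],[0,0,0.0815],[0,0,0.0815],[0,0,0.0815]]}'
python3 -m crank '{"slide":[[0,0,0],[0,0,0],[0,0,0],[0,0,0],[0,0,0],[0,0,0],[0,0,0],[0,0,0]],"rot":[[0.01,-0.08,0],[0.01,-0.08,0],[0.01,-0.08,0],[0.01,-0.08,0],[0.01,-0.08,0],[0.01,-0.08,0],[0.01,-0.08,0],[0.01,-0.08,0]]}'
python3 - <<'E'
from h import *
s=sense();print(s['q'].round(2),s['tcp_pos'].round(1)); print(R.from_quat(s['ee_rot']).as_matrix().round(3))
d=cam('wrist'); cv2.imwrite('pics/w1.png',d['img']); np.savez('w1.npz',img=d['img'],P=pts(d))
E
```

```text
clock: 0.77
tcp_pos: [346.0, -412.3, 255.0]
ee_rot: [0.965, -0.26, -0.0, -0.0]
ft_force: [-0.4, 0.2, 0.0]
width: 0.997
clock: 1.43
tcp_pos: [445.9, -224.5, 279.2]
ee_rot: [0.998, 0.062, -0.0, -0.0]
ft_force: [0.7, 0.4, -0.2]
width: 1.002
clock: 2.1
tcp_pos: [445.4, -226.0, 279.6]
ee_rot: [0.946, 0.057, 0.318, -0.02]
ft_force: [0.3, 1.1, 0.0]
width: 1.0
[ 0.85 -0.14 -0.15  2.2  -0.74  0.74  1.29] [ 445.4 -226.   279.6]
[[ 0.791  0.12   0.6  ]
 [ 0.096 -0.993  0.073]
 [ 0.604 -0.001 -0.797]]
```

View pics/w1.png

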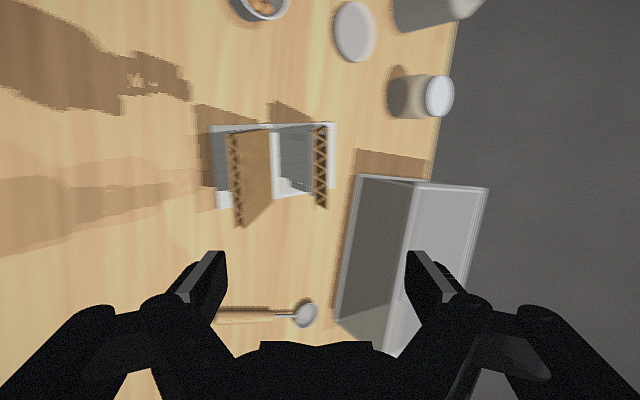

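The wrist view shows the rear panel edge-on at (320,165), so it leans like the tool (about 37°). The front panel at (250,175) shows its face, so it leans about 10° more. I'll fit planes from this view.

```bash
cat > fit.py <<'E'
from h import *
def plane(p,it=500,tol=1.5,nz=(.3,.9),nx=.5):
    rng=np.random.default_rng(0); best=None
    for _ in range(it):
        a,b,c=p[rng.choice(len(p),3,False)]; N=np.cross(b-a,c-a); L=np.linalg.norm(N)
        if L<150: continue
        N/=L; N*=np.sign(N[0])
        if N[0]<nx or not nz[0]<N[2]<nz[1]: continue
        m=abs((p-a)@N)<tol
        if best is None or m.sum()>best.sum(): best=m
    return best
def panel(p,**k):
    m=plane(p,**k); q=p[m]; mu=q.mean(0); N=np.linalg.svd(q-mu)[2][2]; N*=np.sign(N[0])
    Y=np.cross([0,0,1],N); Y/=np.linalg.norm(Y); Z=np.cross(N,Y)
    u=np.c_[(q-mu)@Y,(q-mu)@Z]; lo,hi=np.percentile(u,1,axis=0),np.percentile(u,99,axis=0)
    top=mu+Y*(lo[0]+hi[0])/2+Z*hi[1]
    e=p[(abs((p-top)@Z)<4)&((p-top)@N<1)&((p-top)@N>-25)]
    th=-np.percentile((e-top)@N,[2,5]) if len(e) else None
    return dict(n=len(q),lean=np.degrees(np.arcsin(N[2])).round(1),yaw=np.degrees(np.arctan2(N[1],N[0])).round(1),size=(hi-lo).round(1),top=top.round(1),N=N.round(3),Z=Z.round(3),edge=(len(e),th))
E
python3 - <<'E'
from fit import *
t=np.load('w1.npz'); q=t['P'].reshape(-1,3)
for xr in((455,562),(562,665)):
    p=q[(q[:,0]>xr[0])&(q[:,0]<xr[1])&(q[:,1]>-290)&(q[:,1]<-130)&(q[:,2]>20)&(q[:,2]<135)]
    try: print(len(p),panel(p))
    except Exception as e: print(len(p),e)
p=q[(q[:,0]>562)&(q[:,0]<665)&(q[:,1]>-290)&(q[:,1]<-130)&(q[:,2]>100)&(q[:,2]<135)]
r=cv2.minAreaRect(p[:,:2].astype(np.float32)); print('rear edge',r,p[:,2].min(),p[:,2].max())
E
```

```text
4186 {'n': 2950, 'lean': np.float64(46.0), 'yaw': np.float64(7.0), 'size': array([ 98.1, 108.8]), 'top': array([ 478.2, -222.3,  106.7]), 'N': array([0.69 , 0.085, 0.719]), 'Z': array([-0.714, -0.088,  0.695]), 'edge': (853, array([12.64814733, 12.21957601]))}
2006 {'n': 391, 'lean': np.float64(17.8), 'yaw': np.float64(5.5), 'size': array([97.3, 66.9]), 'top': array([ 583.9, -206.6,  115.4]), 'N': array([0.948, 0.092, 0.305]), 'Z': array([-0.304, -0.029,  0.952]), 'edge': (203, array([8.88333263, 7.50811689]))}
rear edge ((580.28955078125, -206.67381286621094), (21.883432388305664, 100.39099884033203), 8.74185848236084) 100.03812515751503 115.89868254912022
```

```bash
python3 -m crank '{"slide":[[0.002,0,-0.0205],[0.002,0,-0.0205],[0.002,0,-0.0205],[0.002,0,-0.0205],[0.002,0.001,-0.0205],[0.002,0,-0.0205],[0.001,0,-0.0205],[0.001,0,-0.0205]],"rot":[[0.002,-0.019,0],[0.002,-0.019,0],[0.002,-0.019,0],[0.002,-0.019,0],[0.002,-0.019,0],[0.002,-0.019,0],[0.002,-0.019,0],[0.002,-0.019,0]]}' 0.4
python3 -m crank '{"slide":[[0.002,0,-0.002],[0.003,0,-0.003],[0.002,0,-0.002],[0,0,0],[0,0,0],[0,0,0],[0,0,0],[0,0,0]],"rot":[[0,0,0],[0,0,0],[0,0,0],[0,0,0],[0,0,0],[0,0,0],[0,0,0],[0,0,0]]}'
python3 - <<'E'
from fit import *
s=sense();print(s['q'].round(2),s['tcp_pos'].round(1)); print(R.from_quat(s['ee_rot']).as_matrix().round(3))
d=cam('wrist'); cv2.imwrite('pics/w2.png',d['img']); P=pts(d)
q=P.reshape(-1,3); p=q[(q[:,0]>455)&(q[:,0]<562)&(q[:,1]>-290)&(q[:,1]<-130)&(q[:,2]>20)&(q[:,2]<125)]
print(len(p),panel(p))
E
```

```text
clock: 2.82
tcp_pos: [455.7, -224.1, 144.6]
ee_rot: [0.932, 0.059, 0.358, -0.023]
ft_force: [-0.4, 0.7, -0.9]
width: 0.599
clock: 3.48
tcp_pos: [462.0, -225.5, 138.1]
ee_rot: [0.932, 0.058, 0.358, -0.022]
ft_force: [0.4, 0.2, 0.6]
width: 0.603
[ 1.31  0.16 -0.65  2.37 -1.35  0.42  2.02] [ 462.  -225.5  138.1]
[[ 0.737  0.124  0.664]
 [ 0.093 -0.992  0.083]
 [ 0.669  0.    -0.743]]
5797 {'n': 2309, 'lean': np.float64(46.5), 'yaw': np.float64(7.1), 'size': array([ 98.4, 109.7]), 'top': array([ 477.6, -221.7,  106.7]), 'N': array([0.684, 0.086, 0.725]), 'Z': array([-0.719, -0.09 ,  0.689]), 'edge': (1818, array([12.23248084, 11.99095746]))}
```

View pics/w2.png

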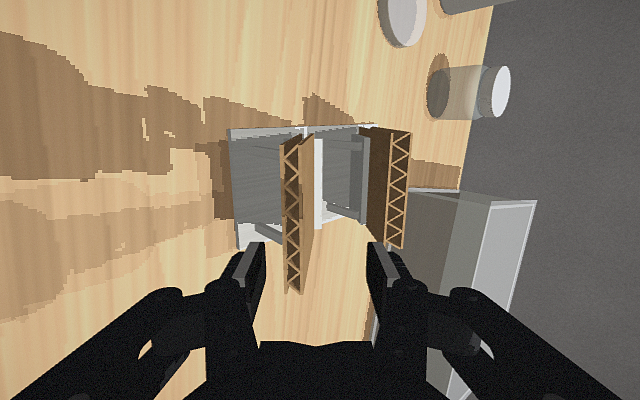

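The arm has hit joint limits (q5 and q4) at this tilt; the panel is centred between the fingers at (293,215). I'll back off to a tilt of about 35°, and the closing pads will turn the light panel to match.

```bash
python3 -m crank '{"slide":[[0,0,0],[0,0,0],[0,0,0],[0,0,0],[0,0,0],[0,0,0],[0,0,0],[0,0,0]],"rot":[[-0.002,0.015,0],[-0.002,0.015,0],[-0.002,0.015,0],[-0.002,0.015,0],[-0.002,0.015,0],[-0.002,0.015,0],[-0.002,0.015,0],[-0.002,0.015,0]]}'
python3 -m crank '{"slide":[[0.001,0,-0.003],[0.001,0,-0.003],[0.001,0,-0.003],[0.001,0,-0.003],[0,0,0],[0,0,0],[0,0,0],[0,0,0]],"rot":[[0,0,0],[0,0,0],[0,0,0],[0,0,0],[0,0,0],[0,0,0],[0,0,0],[0,0,0]]}'
python3 - <<'E'
from fit import *
s=sense();print(s['q'].round(2),s['tcp_pos'].round(1)); print(R.from_quat(s['ee_rot']).as_matrix().round(3))
E
```

```text
clock: 4.2
tcp_pos: [461.7, -225.6, 138.0]
ee_rot: [0.952, 0.059, 0.3, -0.018]
ft_force: [-0.7, -0.6, -0.8]
width: 0.603
clock: 4.87
tcp_pos: [465.8, -225.8, 125.9]
ee_rot: [0.952, 0.059, 0.301, -0.018]
ft_force: [-0.7, 0.1, -0.4]
width: 0.598
[ 1.18  0.16 -0.59  2.32 -0.98  0.37  1.61] [ 465.8 -225.8  125.9]
[[ 0.812  0.123  0.571]
 [ 0.102 -0.992  0.07 ]
 [ 0.575  0.001 -0.818]]
```

```bash
python3 -m crank '{"slide":[[0.0044,0.0008,-0.0069],[0.0044,0.0008,-0.0069],[0.0044,0.0008,-0.0069],[0.0044,0.0008,-0.0069],[0.0044,0.0008,-0.0069],[0.0044,0.0008,-0.0069],[0.0044,0.0008,-0.0069],[0.0044,0.0008,-0.0069]],"rot":[[0,0,0],[0,0,0],[0,0,0],[0,0,0],[0,0,0],[0,0,0],[0,0,0],[0,0,0]]}'
python3 -m crank '{"slide":[[0,0,0],[0,0,0],[0,0,0],[0,0,0],[0,0,0],[0,0,0],[0,0,0],[0,0,0]],"rot":[[0,0,0],[0,0,0],[0,0,0],[0,0,0],[0,0,0],[0,0,0],[0,0,0],[0,0,0]]}' 1 30
python3 -m crank '{"slide":[[0,0,0],[0,0,0],[0,0,0],[0,0,0.003],[0,0,0.005],[0,0,0.008],[0,0,0.01],[0,0,0.01]],"rot":[[0,0,0],[0,0,0],[0,0,0],[0,0,0],[0,0,0],[0,0,0],[0,0,0],[0,0,0]]}'
python3 - <<'E'
from fit import *
s=sense();print(s['q'].round(2),s['tcp_pos'].round(1)); print(R.from_quat(s['ee_rot']).as_matrix().round(3))
d=cam('scene'); cv2.imwrite('pics/s3.png',cv2.resize(d['img'][130:260,180:330],None,fx=4,fy=4)); P=pts(d)
d=cam('wrist'); np.savez('w3.npz',P=pts(d),img=d['img']); cv2.imwrite('pics/w3.png',d['img'])
E
```

```text
clock: 5.53
tcp_pos: [501.2, -219.0, 69.3]
ee_rot: [0.952, 0.059, 0.3, -0.019]
ft_force: [0.9, 0.6, -0.0]
width: 0.601
clock: 6.2
tcp_pos: [505.5, -218.4, 74.1]
ee_rot: [0.95, 0.061, 0.304, -0.019]
ft_force: [10.0, 1.6, -1.1]
width: 0.15
clock: 6.87
tcp_pos: [500.5, -219.5, 107.1]
ee_rot: [0.952, 0.059, 0.301, -0.018]
ft_force: [1.0, -0.2, -1.1]
width: 0.15
[ 0.91  0.22 -0.38  2.29 -1.1   0.32  1.68] [ 500.5 -219.5  107.1]
[[ 0.812  0.123  0.57 ]
 [ 0.101 -0.992  0.07 ]
 [ 0.574  0.001 -0.819]]
```

View pics/w3.png

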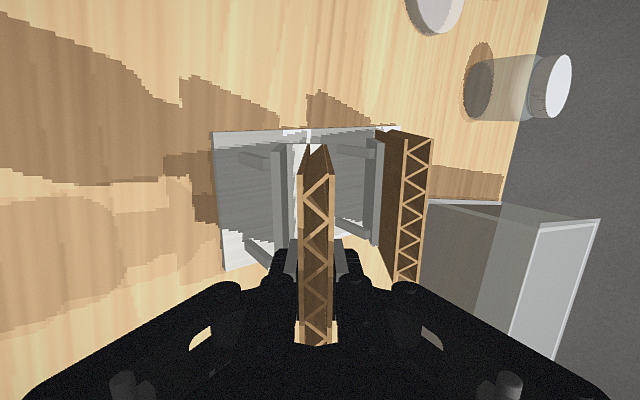

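The panel is gripped and edge-on at (317,250), lined up with the tool. I'll measure where it sits in the tool frame.

```bash
cat > inhand.py <<'E'
from h import *
def inhand(P,im,s,lim=(-60,-10)):
    Rm=R.from_quat(s['ee_rot']).as_matrix(); q=(P-s['tcp_pos'])@Rm
    im=im.astype(int); br=(im[...,2]-im[...,0]>30)
    m=br&(abs(q[...,0])<12)&(abs(q[...,1])<75)&(q[...,2]>lim[0])&(q[...,2]<lim[1])
    p=q[m]; f=np.polyfit(p[:,1],p[:,2],1)
    p=p[abs(p[:,2]-np.polyval(f,p[:,1]))<4]; f=np.polyfit(p[:,1],p[:,2],1)
    print('edge n',len(p),'z at y0',f[1].round(1),'roll deg',np.degrees(np.arctan(f[0])).round(2),'y range',np.percentile(p[:,1],[.5,99.5]).round(1),'x',np.percentile(p[:,0],[1,99]).round(1),'yaw deg',np.degrees(np.polyfit(p[:,1],p[:,0],1)[0]).round(2))
E
python3 - <<'E'
from inhand import *
t=np.load('w3.npz'); s=sense(); inhand(t['P'],t['img'],s)
Rm=R.from_quat(s['ee_rot']).as_matrix(); q=(t['P']-s['tcp_pos'])@Rm
for uv in((170,320),(200,317),(250,317),(300,317),(335,317),(160,310)): print(uv,q[uv[0],uv[1]].round(1),t['img'][uv[0],uv[1]])
E
```

```text
edge n 1993 z at y0 -39.9 roll deg -4.38 y range [-49.5  23.3] x [-5.8  6.7] yaw deg 0.21
(170, 320) [  2.4 -47.9 -28.3] [46 67 84]
(200, 317) [  1.2 -37.1 -32.6] [48 67 82]
(250, 317) [  1.2 -20.2 -41. ] [ 60  79 106]
(300, 317) [  1.2   3.3 -37.9] [48 68 90]
(335, 317) [  1.2  20.5 -37.6] [46 68 82]
(160, 310) [ -2.6 -42.7  30.9] [39 61 81]
```

```bash
python3 - <<'E'
from inhand import *
t=np.load('w3.npz'); s=sense()
Rm=R.from_quat(s['ee_rot']).as_matrix(); q=(t['P']-s['tcp_pos'])@Rm; im=t['img'].astype(int)
m=(im[...,2]-im[...,0]>30)&(abs(q[...,0])<12)&(abs(q[...,1])<80)&(q[...,2]<80)
p=q[m]
for a in range(-60,60,8):
    z=p[(p[:,1]>=a)&(p[:,1]<a+8)]
    if len(z)>10: print(a+4,len(z),np.percentile(z[:,2],[1,5,20,50,95]).round(1))
E
```

```text
-48 1065 [-44.3 -43.8 -42.8 -27.5  40.1]
-40 820 [-44.5 -44.  -43.4 -41.7  15.3]
-32 755 [-44.5 -44.  -43.4 -42.1  -7.3]
-24 702 [-44.7 -44.  -43.4 -42.3 -16.2]
-16 694 [-44.7 -44.2 -43.5 -42.2 -20.5]
-8 668 [-44.7 -44.1 -43.5 -42.2 -24.3]
0 622 [-44.5 -44.1 -43.5 -42.1 -27.1]
8 592 [-46.4 -44.4 -43.6 -42.4 -28.8]
16 543 [-46.8 -44.1 -43.5 -42.2 -29.9]
24 204 [-43.  -42.5 -39.6 -36.4 -29.9]
```

```bash
python3 -m crank '{"slide":[[0,0,0.0155],[0,0,0.0155],[0,0,0.0155],[0,0,0.0155],[0,0,0.0155],[0,0,0.0155],[0,0,0.0155],[0,0,0.0155]],"rot":[[0,0,0],[0,0,0],[0,0,0],[-0.01,0.082,0],[-0.01,0.082,0],[-0.01,0.082,0],[-0.01,0.082,0],[-0.01,0.082,0]]}'
python3 -m crank '{"slide":[[0.005,0.0285,0],[0.005,0.0285,0],[0.005,0.0285,0],[0.005,0.0285,0],[0.005,0.0285,0],[0.005,0.0285,0],[0.005,0.0285,0],[0.005,0.0285,0]],"rot":[[-0.01,0.082,-0.011],[-0.01,0.082,-0.011],[-0.004,0.033,-0.011],[0,0,-0.011],[0,0,-0.011],[0,0,-0.011],[0,0,-0.011],[0,0,-0.011]]}'
python3 -m crank '{"slide":[[0.005,0.0285,0],[0.005,0.0285,0],[0.005,0.0285,0],[0.005,0.0285,0],[0.005,0.0285,0],[0.005,0.0285,0],[0.005,0.0285,0],[0.005,0.0285,0]],"rot":[[0,0,-0.011],[0,0,-0.011],[0,0,-0.011],[0,0,-0.011],[0,0,-0.011],[0,0,-0.011],[0,0,-0.011],[0,0,-0.011]]}'
python3 - <<'E'
from fit import *
s=sense();print(s['q'].round(2),s['tcp_pos'].round(1)); print(R.from_quat(s['ee_rot']).as_matrix().round(3))
d=cam('wrist'); np.savez('w4.npz',P=pts(d),img=d['img']); cv2.imwrite('pics/w4.png',d['img'])
E
```

```text
clock: 7.63
tcp_pos: [502.0, -215.7, 217.6]
ee_rot: [0.989, 0.064, 0.135, -0.014]
ft_force: [0.9, 0.5, -0.4]
width: 0.151
clock: 8.3
tcp_pos: [542.7, 14.3, 216.5]
ee_rot: [0.999, 0.02, 0.038, -0.007]
ft_force: [2.2, -0.8, -0.1]
width: 0.144
clock: 8.97
tcp_pos: [582.7, 242.0, 216.3]
ee_rot: [0.999, -0.024, 0.038, -0.005]
ft_force: [0.6, 0.3, -1.3]
width: 0.147
[-0.13  0.36 -0.45  1.66  0.21  1.1  -0.68] [582.7 242.  216.3]
[[ 0.996 -0.047  0.076]
 [-0.048 -0.999  0.008]
 [ 0.076 -0.012 -0.997]]
```

View pics/w4.png

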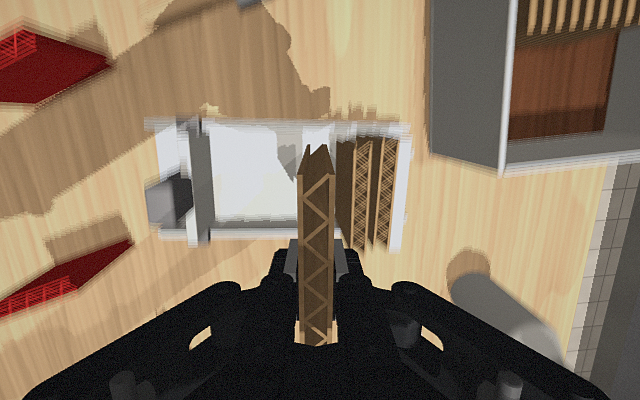

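The view shows the rack below (215–410, 125–240), c and d at (362,190) and (385,190), and the stop and handle at (195,190). The tool has 0.076 rad of tilt left, which I'll level before measuring the rack.

```bash
python3 -m crank '{"slide":[[0,0,0],[0,0,0],[0,0,0],[0,0,0],[0,0,0],[0,0,0],[0,0,0],[0,0,0]],"rot":[[-0.004,0.038,0],[-0.004,0.038,0],[0,0,0],[0,0,0],[0,0,0],[0,0,0],[0,0,0],[0,0,0]]}'
cat > rack.py <<'E'
from h import *
def rect(n,q):
    r=cv2.minAreaRect(q[:,:2].astype(np.float32)); print(n,len(q),'c',np.round(r[0],1),'sz',np.round(r[1],1),'ang',round(r[2],2),'z',np.median(q[:,2]).round(1))
def sel(q,x,y,z): return q[np.all([(q[:,i]>b[0])&(q[:,i]<b[1]) for i,b in enumerate((x,y,z))],0)]
E
python3 - <<'E'
from rack import *
s=sense();print(s['tcp_pos'].round(1)); print(R.from_quat(s['ee_rot']).as_matrix().round(3))
d=cam('wrist'); q=pts(d).reshape(-1,3)
np.savez('w5.npz',P=pts(d),img=d['img'])
rect('handle',sel(q,(430,500),(210,275),(121,130)))
rect('cd',sel(q,(590,657),(160,300),(106,116)))
rect('wall',sel(q,(640,700),(150,300),(92,99)))
rect('plate',sel(q,(440,500),(150,320),(75,82)))
rims=sel(q,(400,720),(150,320),(28,36)); rect('rims',rims)
p=rims[rims[:,1]>255+0*rims[:,0]]; 
# rim (+y) points: fit line
f=np.polyfit(p[:,0],p[:,1],1); print('rim+y',len(p),'slope deg',np.degrees(np.arctan(f[0])),'y at 560',np.percentile(p[:,1]-np.polyval(f,p[:,0]),[2,98])+np.polyval(f,560),'x',np.percentile(p[:,0],[1,99]))
for z in(5,8): pass
fl=sel(q,(480,620),(160,310),(4,9)); rect('floor',fl)
E
```

```text
clock: 9.68
tcp_pos: [582.7, 240.7, 217.5]
ee_rot: [1.0, -0.024, 0.001, 0.0]
ft_force: [-0.1, -0.7, -0.4]
width: 0.148
[582.7 240.7 217.5]
[[ 0.999 -0.047  0.002]
 [-0.047 -0.999 -0.   ]
 [ 0.002  0.    -1.   ]]
handle 1178 c [467.7 243. ] sz [36.3 22.4] ang 87.12 z 125.8
cd 2272 c [639.6 232.1] sz [106.1  36.6] ang 87.33 z 110.6
wall 1929 c [659.2 230. ] sz [108.5  32.9] ang 86.16 z 96.1
plate 875 c [467.4 242.8] sz [104.   22.2] ang 86.32 z 77.9
rims 2512 c [557.2 234.9] sz [135.5 279.9] ang 84.92 z 33.4
rim+y 1570 slope deg -2.896495939333668 y at 560 [265.36768164 301.02249587] x [428.11284705 698.72907741]
floor 8353 c [550.  240.3] sz [121.8 147.8] ang 86.16 z 6.1
```

```bash
python3 -m crank '{"slide":[[-0.002,-0.0024,0],[-0.002,-0.0023,0],[0,0,-0.016],[0,0,-0.02],[0,0,-0.025],[0,0,-0.025],[0,0,-0.02],[0,0,-0.014]],"rot":[[0,0,-0.005],[0,0,-0.005],[0,0,0],[0,0,0],[0,0,0],[0,0,0],[0,0,0],[0,0,0]]}'
python3 -m crank '{"slide":[[0,0,-0.006],[0,0,-0.005],[0,0,-0.005],[0,0,-0.004],[0,0,-0.003],[0,0,-0.003],[0,0,-0.002],[0,0,0]],"rot":[[0,0,0],[0,0,0],[0,0,0],[0,0,0],[0,0,0],[0,0,0],[0,0,0],[0,0,0]]}'
python3 - <<'E'
from h import *
s=sense();print(s['tcp_pos'].round(1)); print(R.from_quat(s['ee_rot']).as_matrix().round(3))
E
```

```text
clock: 10.4
tcp_pos: [577.7, 235.1, 95.1]
ee_rot: [1.0, -0.029, -0.0, 0.001]
ft_force: [-0.1, -0.2, -0.7]
width: 0.147
clock: 11.07
tcp_pos: [578.9, 236.0, 69.1]
ee_rot: [1.0, -0.029, 0.001, 0.0]
ft_force: [-0.4, -0.9, -0.5]
width: 0.152
[578.9 236.   69.1]
[[ 0.998 -0.057  0.002]
 [-0.057 -0.998 -0.001]
 [ 0.002  0.001 -1.   ]]
```

```bash
python3 -m crank '{"slide":[[0,0,-0.0005],[0,0,-0.0005],[0,0,-0.0005],[0,0,-0.0005],[0,0,0],[0,0,0],[0,0,0],[0,0,0]],"rot":[[0,0,0],[0,0,0],[0,0,0],[0,0,0],[0,0,0],[0,0,0],[0,0,0],[0,0,0]]}'
python3 -m crank '{"slide":[[0,0,0],[0,0,0],[0,0,0],[0,0,0],[0,0,0],[0,0,0],[0,0,0],[0,0,0]],"rot":[[0,0,0],[0,0,0],[0,0,0],[0,0,0],[0,0,0],[0,0,0],[0,0,0],[0,0,0]]}' 0.64
python3 -m crank '{"slide":[[0,0,0.002],[0,0,0.004],[0,0,0.008],[0,0,0.014],[0,0,0.02],[0,0,0.025],[0,0,0.025],[0,0,0.025]],"rot":[[0,0,0],[0,0,0],[0,0,0],[0,0,0],[0,0,0],[0,0,0],[0,0,0],[0,0,0]]}'
python3 - <<'E'
from h import *
s=sense();print(s['tcp_pos'].round(1)); print(R.from_quat(s['ee_rot']).as_matrix().round(3))
d=cam('wrist'); np.savez('w6.npz',P=pts(d),img=d['img']); cv2.imwrite('pics/w6.png',d['img'])
E
```

```text
clock: 11.73
tcp_pos: [579.4, 236.1, 68.2]
ee_rot: [1.0, -0.029, 0.001, 0.0]
ft_force: [-1.3, -1.4, 5.9]
width: 0.151
clock: 12.4
tcp_pos: [579.0, 236.1, 67.3]
ee_rot: [1.0, -0.029, 0.001, 0.0]
ft_force: [-0.4, -0.2, -0.6]
width: 0.362
clock: 13.07
tcp_pos: [579.1, 236.3, 193.1]
ee_rot: [1.0, -0.029, 0.002, -0.0]
ft_force: [1.0, 0.4, 0.3]
width: 0.357
[579.1 236.3 193.1]
[[ 0.998 -0.057  0.003]
 [-0.057 -0.998  0.   ]
 [ 0.003 -0.    -1.   ]]
```

View pics/w6.png

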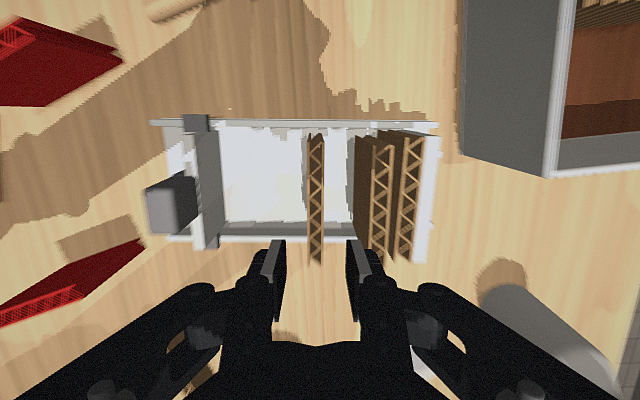

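Panel A stands upright at (315,200), clear of d. Next is the rear panel.

```bash
python3 -m crank '{"slide":[[-0.001,-0.0277,0.001],[-0.001,-0.0277,0.001],[-0.001,-0.0277,0.001],[-0.001,-0.0277,0.001],[-0.001,-0.0277,0.001],[-0.001,-0.0277,0.001],[-0.001,-0.0277,0.001],[-0.001,-0.0277,0.001]],"rot":[[0,0,0.0113],[0,0,0.0113],[0,0,0.0113],[0,0,0.0113],[0,0,0.0113],[0,0,0.0113],[0,0,0.0113],[0,0,0.0113]]}' 0.4
python3 -m crank '{"slide":[[-0.001,-0.0277,0.001],[-0.001,-0.0277,0.001],[-0.001,-0.0277,0.001],[-0.001,-0.0277,0.001],[-0.001,-0.0277,0.001],[-0.001,-0.0277,0.001],[-0.001,-0.0277,0.001],[-0.001,-0.0277,0.001]],"rot":[[0,0,0.0113],[0,0,0.0113],[0,0,0.0113],[0,0,0.0113],[0,0,0.0113],[0,0,0.0113],[0,0,0.0113],[0,0,0.0113]]}'
python3 -m crank '{"slide":[[0,0,0],[0,0,0],[0,0,0],[0,0,0],[0,0,0],[0,0,0],[0,0,0],[0,0,0]],"rot":[[0.0096,-0.079,0],[0.0096,-0.079,0],[0.0096,-0.079,0],[0.0096,-0.079,0],[0.0096,-0.079,0],[0.0096,-0.079,0],[0.0096,-0.079,0],[0.0096,-0.079,0]]}'
python3 -m crank '{"slide":[[0,0,0],[0,0,0],[0,0,0],[0,0,0],[0,0,0],[0,0,0],[0,0,0],[0,0,0]],"rot":[[0,0,0],[0,0,0],[0,0,0],[0,0,0],[0,0,0],[0,0,0],[0,0,0],[0,0,0]]}'
cat > rear.py <<'E'
from fit import *
s=sense();print(s['q'].round(2),s['tcp_pos'].round(1)); Rm=R.from_quat(s['ee_rot']).as_matrix(); print(Rm.round(3))
d=cam('wrist'); P=pts(d); im=d['img'].astype(int); cv2.imwrite('pics/w7.png',d['img'])
m=(im[...,2]-im[...,0]>25)&(P[...,0]>550)&(P[...,0]<665)&(P[...,1]>-290)&(P[...,1]<-130)&(P[...,2]>60)&(P[...,2]<125)
q=(P[m]-s['tcp_pos'])@Rm
zt=np.percentile(q[:,2],2); e=q[q[:,2]<zt+5]
r=cv2.minAreaRect(e[:,:2].astype(np.float32)); print('edge in tool frame: z top',zt.round(1),'rect',r,len(e),'x',np.percentile(e[:,0],[1,50,99]).round(1),'y',np.percentile(e[:,1],[1,99]).round(1))
try: print(panel(P[m]))
except Exception as ex: print(ex)
E
python3 rear.py
```

```text
clock: 13.78
tcp_pos: [571.2, 13.4, 199.9]
ee_rot: [1.0, 0.017, 0.002, 0.0]
ft_force: [-0.0, -0.3, -0.8]
width: 0.603
clock: 14.45
tcp_pos: [563.2, -208.4, 208.0]
ee_rot: [0.998, 0.062, 0.002, 0.0]
ft_force: [1.0, -0.4, -0.5]
width: 0.601
clock: 15.12
tcp_pos: [563.0, -206.8, 207.9]
ee_rot: [0.949, 0.059, 0.31, -0.018]
ft_force: [0.9, 0.2, 0.2]
width: 0.599
clock: 15.78
tcp_pos: [563.6, -206.1, 206.4]
ee_rot: [0.949, 0.06, 0.308, -0.019]
ft_force: [0.6, 0.1, -0.6]
width: 0.599
[ 0.9   0.13 -0.47  2.12 -0.65  0.45  1.1 ] [ 563.6 -206.1  206.4]
[[ 0.804  0.125  0.582]
 [ 0.101 -0.992  0.073]
 [ 0.586  0.    -0.81 ]]
edge in tool frame: z top 86.0 rect ((-45.68665313720703, 2.776966094970703), (18.382156372070312, 100.9697494506836), 0.048687439411878586) 1313 x [-54.7 -44.8 -36.6] y [-46.8  50.9]
{'n': 1475, 'lean': np.float64(36.7), 'yaw': np.float64(7.0), 'size': array([98.8, 67. ]), 'top': array([ 583.8, -205.7,  115.1]), 'N': array([0.796, 0.098, 0.597]), 'Z': array([-0.593, -0.073,  0.802]), 'edge': (1210, array([17.35140733, 17.04008786]))}
```

```bash
python3 -m crank '{"slide":[[0,-0.0005,-0.013],[0,-0.0005,-0.013],[0,-0.0005,-0.013],[0,-0.0005,-0.013],[0,-0.0004,-0.013],[0,0,-0.0128],[0,0,0],[0,0,0]],"rot":[[0,0,0],[0,0,0],[0,0,0],[0,0,0],[0,0,0],[0,0,0],[0,0,0],[0,0,0]]}'
python3 -m crank '{"slide":[[0.0047,0.0006,-0.0066],[0.0047,0.0006,-0.0066],[0.0047,0.0006,-0.0066],[0.0047,0.0006,-0.0066],[0.0047,0.0006,-0.0066],[0.0047,0.0006,-0.0066],[0.0047,0.0006,-0.0066],[0.0047,0.0006,-0.0066]],"rot":[[0,0,0],[0,0,0],[0,0,0],[0,0,0],[0,0,0],[0,0,0],[0,0,0],[0,0,0]]}'
python3 -m crank '{"slide":[[0,0,0],[0,0,0],[0,0,0],[0,0,0],[0,0,0],[0,0,0],[0,0,0],[0,0,0]],"rot":[[0,0,0],[0,0,0],[0,0,0],[0,0,0],[0,0,0],[0,0,0],[0,0,0],[0,0,0]]}' 1 30
python3 -m crank '{"slide":[[0,0,0],[0,0,0.003],[0,0,0.005],[0,0,0.008],[0,0,0.012],[0,0,0.014],[0,0,0.014],[0,0,0.014]],"rot":[[0,0,0],[0,0,0],[0,0,0],[0,0,0],[0,0,0],[0,0,0],[0,0,0],[0,0,0]]}'
cat > hand.py <<'E'
from h import *
s=sense();print(s['tcp_pos'].round(1)); Rm=R.from_quat(s['ee_rot']).as_matrix(); print(Rm.round(3))
d=cam('wrist'); P=pts(d); im=d['img'].astype(int); cv2.imwrite('pics/w8.png',d['img'])
q=(P-s['tcp_pos'])@Rm
m=(im[...,2]-im[...,0]>30)&(abs(q[...,0])<14)&(abs(q[...,1])<80)&(q[...,2]<80); p=q[m]
for a in range(-60,40,8):
    z=p[(p[:,1]>=a)&(p[:,1]<a+8)]
    if len(z)>10: print(a+4,len(z),np.percentile(z[:,2],[1,5,20]).round(1),np.percentile(z[z[:,2]<np.percentile(z[:,2],5)+4,0],[2,98]).round(1))
e=p[(p[:,2]<-38)]; print('ymin',np.percentile(e[:,1],[.2,1]).round(1))
E
python3 hand.py
```

```text
clock: 16.5
tcp_pos: [562.9, -208.6, 128.0]
ee_rot: [0.95, 0.059, 0.307, -0.02]
ft_force: [-0.6, 0.2, -0.3]
width: 0.602
clock: 17.17
tcp_pos: [602.2, -204.2, 76.4]
ee_rot: [0.949, 0.06, 0.308, -0.018]
ft_force: [0.4, 0.2, -0.6]
width: 0.599
clock: 17.83
tcp_pos: [601.4, -204.2, 76.5]
ee_rot: [0.949, 0.059, 0.308, -0.019]
ft_force: [1.5, 0.1, 2.0]
width: 0.206
clock: 18.5
tcp_pos: [599.7, -204.1, 145.4]
ee_rot: [0.95, 0.059, 0.307, -0.019]
ft_force: [0.3, 0.6, -0.2]
width: 0.205
[ 599.7 -204.1  145.4]
[[ 0.805  0.124  0.58 ]
 [ 0.1   -0.992  0.072]
 [ 0.585 -0.    -0.811]]
-48 1473 [-41.6 -40.9 -39.8] [-8.7  8.9]
-40 1063 [-41.7 -41.1 -40.4] [-8.8  8.8]
-32 991 [-41.7 -41.2 -40.4] [-8.7  8.9]
-24 937 [-41.6 -41.1 -40.5] [-8.9  8.7]
-16 913 [-41.7 -41.2 -40.5] [-8.7  8.9]
-8 840 [-41.7 -41.2 -40.5] [-8.9  8.7]
0 825 [-41.7 -41.1 -40.4] [-8.7  8.8]
8 768 [-41.6 -41.2 -40.4] [-8.8  8.6]
16 729 [-41.5 -41.1 -40.5] [-9.   8.7]
24 384 [-40.9 -40.4 -38.9] [-8.   8.5]
32 86 [-33.8 -33.3 -32.1] [-0.2  4.9]
ymin [-50.3 -49.7]
```

```bash
python3 -m crank '{"slide":[[0,0,0.008],[0,0,0.008],[0,0,0.008],[0,0,0.008],[0,0,0.008],[0,0,0.008],[0,0,0.008],[0,0,0.008]],"rot":[[-0.0079,0.0635,0],[-0.0079,0.0635,0],[-0.0079,0.0635,0],[-0.0079,0.0635,0],[-0.0079,0.0635,0],[-0.0079,0.0635,0],[-0.0079,0.0635,0],[-0.0079,0.0635,0]]}'
python3 -m crank '{"slide":[[-0.004,0.0277,0],[-0.004,0.0277,0],[-0.004,0.0277,0],[-0.004,0.0277,0],[-0.004,0.0277,0],[-0.004,0.0277,0],[-0.004,0.0277,0],[-0.004,0.0277,0]],"rot":[[-0.002,0.014,-0.0113],[-0.002,0.014,-0.0113],[-0.002,0.014,-0.0113],[-0.002,0.014,-0.0113],[-0.002,0.014,-0.0113],[-0.002,0.014,-0.0113],[-0.002,0.014,-0.0113],[-0.002,0.014,-0.0113]]}'
python3 -m crank '{"slide":[[-0.004,0.0277,0],[-0.004,0.0277,0],[-0.004,0.0277,0],[-0.004,0.0277,0],[-0.004,0.0277,0],[-0.004,0.0277,0],[-0.004,0.0277,0],[-0.004,0.0277,0]],"rot":[[0,0,-0.0113],[0,0,-0.0113],[0,0,-0.0113],[0,0,-0.0113],[0,0,-0.0113],[0,0,-0.0113],[0,0,-0.0113],[0,0,-0.0113]]}'
python3 -m crank '{"slide":[[0,0,0],[0,0,0],[0,0,0],[0,0,0],[0,0,0],[0,0,0],[0,0,0],[0,0,0]],"rot":[[0,0,0],[0,0,0],[0,0,0],[0,0,0],[0,0,0],[0,0,0],[0,0,0],[0,0,0]]}'
python3 - <<'E'
from h import *
s=sense();print(s['tcp_pos'].round(1)); print(R.from_quat(s['ee_rot']).as_matrix().round(3))
E
```

```text
clock: 19.22
tcp_pos: [600.6, -203.2, 207.6]
ee_rot: [0.996, 0.063, 0.063, -0.005]
ft_force: [0.5, 0.1, -0.3]
width: 0.21
clock: 19.88
tcp_pos: [568.2, 19.5, 206.8]
ee_rot: [1.0, 0.017, 0.008, 0.002]
ft_force: [0.8, 0.5, 0.3]
width: 0.204
clock: 20.55
tcp_pos: [536.3, 240.8, 206.7]
ee_rot: [1.0, -0.028, 0.008, 0.003]
ft_force: [1.4, 0.4, -0.6]
width: 0.204
clock: 21.22
tcp_pos: [537.5, 239.4, 208.0]
ee_rot: [1.0, -0.028, 0.009, 0.002]
ft_force: [0.1, -0.5, -0.6]
width: 0.207
[537.5 239.4 208. ]
[[ 0.998 -0.056  0.017]
 [-0.056 -0.998 -0.005]
 [ 0.018  0.004 -1.   ]]
```

```bash
python3 -m crank '{"slide":[[-0.002,-0.0007,0],[-0.0025,0,0],[0,0,-0.012],[0,0,-0.018],[0,0,-0.025],[0,0,-0.025],[0,0,-0.018],[0,0,-0.012]],"rot":[[0.0025,0.009,-0.001],[0.0025,0.009,-0.001],[0,0,0],[0,0,0],[0,0,0],[0,0,0],[0,0,0],[0,0,0]]}'
python3 -m crank '{"slide":[[0,0,-0.006],[0,0,-0.005],[0,0,-0.005],[0,0,-0.004],[0,0,-0.003],[0,0,-0.003],[0,0,-0.001],[0,0,0]],"rot":[[0,0,0],[0,0,0],[0,0,0],[0,0,0],[0,0,0],[0,0,0],[0,0,0],[0,0,0]]}'
python3 -c "
from h import *
s=sense();print(s['tcp_pos'].round(1)); print(R.from_quat(s['ee_rot']).as_matrix().round(3))"
```

```text
clock: 21.88
tcp_pos: [531.1, 238.5, 94.8]
ee_rot: [1.0, -0.029, -0.002, 0.001]
ft_force: [-0.5, 0.2, 0.5]
width: 0.208
clock: 22.55
tcp_pos: [532.8, 239.3, 70.9]
ee_rot: [1.0, -0.029, -0.0, 0.0]
ft_force: [-0.2, -0.1, -0.8]
width: 0.204
[532.8 239.3  70.9]
[[ 0.998 -0.057 -0.001]
 [-0.057 -0.998 -0.   ]
 [-0.001  0.    -1.   ]]
```

```bash
python3 -m crank '{"slide":[[0,0,-0.0005],[0,0,-0.0005],[0,0,-0.0005],[0,0,0],[0,0,0],[0,0,0],[0,0,0],[0,0,0]],"rot":[[0,0,0],[0,0,0],[0,0,0],[0,0,0],[0,0,0],[0,0,0],[0,0,0],[0,0,0]]}'
python3 -m crank '{"slide":[[0,0,0],[0,0,0],[0,0,0],[0,0,0],[0,0,0],[0,0,0],[0,0,0],[0,0,0]],"rot":[[0,0,0],[0,0,0],[0,0,0],[0,0,0],[0,0,0],[0,0,0],[0,0,0],[0,0,0]]}' 0.61
python3 -m crank '{"slide":[[0,0,0.002],[0,0,0.004],[0,0,0.008],[0,0,0.014],[0,0,0.02],[0,0,0.025],[0,0,0.025],[0,0,0.025]],"rot":[[0,0,0],[0,0,0],[0,0,0],[0,0,0],[0,0,0],[0,0,0],[0,0,0],[0,0,0]]}'
python3 - <<'E'
from rack import *
s=sense();print(s['tcp_pos'].round(1)); print(R.from_quat(s['ee_rot']).as_matrix().round(3))
d=cam('wrist'); P=pts(d); q=P.reshape(-1,3); cv2.imwrite('pics/w9.png',d['img'])
rect('handle',sel(q,(430,500),(210,275),(121,130)))
br=(d['img'].astype(int)[...,2]-d['img'].astype(int)[...,0]>20)
b=P[br]
for n,x in(('B',(515,553)),('A',(562,600)),('d',(612,638)),('c',(638,660))): rect(n,sel(b,x,(160,310),(107,115)))
E
```

```text
clock: 23.22
tcp_pos: [533.1, 239.4, 70.4]
ee_rot: [1.0, -0.029, -0.0, -0.0]
ft_force: [-1.5, -0.9, 5.7]
width: 0.209
clock: 23.88
tcp_pos: [532.8, 239.2, 69.4]
ee_rot: [1.0, -0.029, -0.0, 0.0]
ft_force: [0.2, 0.1, -0.2]
width: 0.389
clock: 24.55
tcp_pos: [532.8, 239.1, 194.4]
ee_rot: [1.0, -0.029, 0.0, 0.0]
ft_force: [0.3, 1.2, 0.2]
width: 0.391
[532.8 239.1 194.4]
[[ 0.998 -0.057  0.   ]
 [-0.057 -0.998 -0.   ]
 [ 0.     0.    -1.   ]]
handle 1374 c [467.4 243.3] sz [35.5 22.2] ang 85.57 z 125.9
B 1331 c [533.5 239.4] sz [100.   18.1] ang 86.64 z 110.7
A 1172 c [579.4 240.1] sz [90.6 13.5] ang 86.46 z 110.7
d 1650 c [628.8 230.1] sz [100.4  16. ] ang 87.2 z 110.5
c 1738 c [649.  234.2] sz [100.3  21.9] ang 89.93 z 110.4
```

View pics/w9.png

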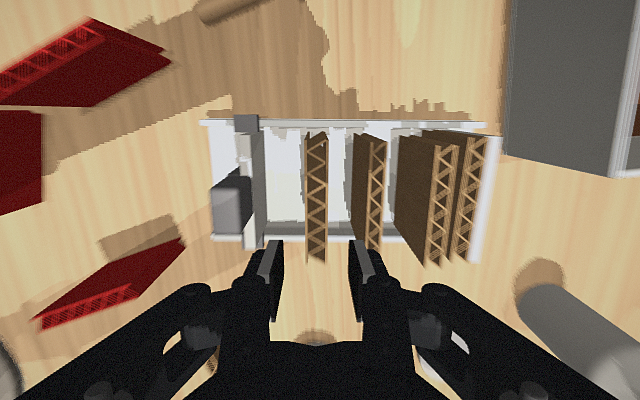

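All four panels stand apart and upright: B at (317,195), A at (375,195), d at (440,200), c at (470,195). Now I'll go behind the handle at (230,200) with the fingers shut.

```bash
python3 -m crank '{"slide":[[-0.0135,0.0008,0],[-0.0135,0.0008,0],[-0.0135,0.0008,0],[-0.0135,0.0008,0],[-0.0135,0.0008,0],[-0.0135,0.0008,0],[-0.0135,0.0008,0],[-0.0135,0.0008,0]],"rot":[[0,0,0],[0,0,0],[0,0,0],[0,0,0],[0,0,0],[0,0,0],[0,0,0],[0,0,0]]}' 1
python3 -m crank '{"slide":[[0,0,-0.012],[0,0,-0.012],[0,0,-0.012],[0,0,-0.012],[0,0,-0.012],[0,0,-0.012],[0,0,-0.012],[0,0,-0.012]],"rot":[[0,0,0],[0,0,0],[0,0,0],[0,0,0],[0,0,0],[0,0,0],[0,0,0],[0,0,0]]}'
python3 -m crank '{"slide":[[0.001,0,0],[0.001,0,0],[0.001,0,0],[0.001,0,0],[0.001,0,0],[0.001,0,0],[0.001,0,0],[0.001,0,0]],"rot":[[0,0,0],[0,0,0],[0,0,0],[0,0,0],[0,0,0],[0,0,0],[0,0,0],[0,0,0]]}'
python3 -c "
from h import *
s=sense();print(s['tcp_pos'].round(1)); print(R.from_quat(s['ee_rot']).as_matrix().round(3))"
```

```text
clock: 25.27
tcp_pos: [424.1, 245.7, 192.9]
ee_rot: [1.0, -0.029, 0.0, -0.0]
ft_force: [0.1, -0.4, -0.2]
width: 0.001
clock: 25.93
tcp_pos: [424.6, 245.9, 96.2]
ee_rot: [1.0, -0.029, -0.0, -0.0]
ft_force: [0.5, -0.5, -0.2]
width: -0.001
clock: 26.6
tcp_pos: [433.1, 245.7, 96.6]
ee_rot: [1.0, -0.029, -0.0, 0.0]
ft_force: [-0.9, -0.3, -0.2]
width: 0.003
[433.1 245.7  96.6]
[[ 0.998 -0.057 -0.   ]
 [-0.057 -0.998 -0.   ]
 [-0.     0.    -1.   ]]
```

```bash
for i in 1; do
python3 -m crank '{"slide":[[0.002,-0.0001,0],[0.002,-0.0001,0],[0.002,-0.0001,0],[0.002,-0.0001,0],[0.002,-0.0001,0],[0.002,-0.0001,0],[0.002,-0.0001,0],[0.002,-0.0001,0]],"rot":[[0,0,0],[0,0,0],[0,0,0],[0,0,0],[0,0,0],[0,0,0],[0,0,0],[0,0,0]]}'
python3 -m crank '{"slide":[[0.002,-0.0001,0],[0.002,-0.0001,0],[0.002,-0.0001,0],[0.002,-0.0001,0],[0.002,-0.0001,0],[0.002,-0.0001,0],[0.002,-0.0001,0],[0.002,-0.0001,0]],"rot":[[0,0,0],[0,0,0],[0,0,0],[0,0,0],[0,0,0],[0,0,0],[0,0,0],[0,0,0]]}'
python3 -m crank '{"slide":[[0.002,-0.0001,0],[0.002,-0.0001,0],[0.002,-0.0001,0],[0.002,-0.0001,0],[0.002,-0.0001,0],[0.002,-0.0001,0],[0.002,-0.0001,0],[0.002,-0.0001,0]],"rot":[[0,0,0],[0,0,0],[0,0,0],[0,0,0],[0,0,0],[0,0,0],[0,0,0],[0,0,0]]}'
done
```

```text
clock: 27.27
tcp_pos: [448.4, 244.8, 96.3]
ee_rot: [1.0, -0.029, -0.001, 0.0]
ft_force: [-2.7, 0.2, 0.8]
width: -0.002
clock: 27.93
tcp_pos: [464.9, 243.7, 96.3]
ee_rot: [1.0, -0.029, -0.001, 0.0]
ft_force: [-2.8, -1.7, 1.8]
width: -0.003
clock: 28.6
tcp_pos: [480.9, 243.1, 96.2]
ee_rot: [1.0, -0.029, -0.0, 0.0]
ft_force: [-2.9, -2.3, 0.5]
width: 0.001
```

```bash
python3 -m crank '{"slide":[[0.002,-0.0001,0],[0.002,-0.0001,0],[0.002,-0.0001,0],[0.002,-0.0001,0],[0.002,-0.0002,0],[0.002,-0.0001,0],[0.002,-0.0001,0],[0.002,-0.0002,0]],"rot":[[0,0,0],[0,0,0],[0,0,0],[0,0,0],[0,0,0],[0,0,0],[0,0,0],[0,0,0]]}'
python3 -m crank '{"slide":[[0.002,-0.0001,0],[0.002,-0.0001,0],[0.002,-0.0001,0],[0.002,-0.0001,0],[0.002,-0.0002,0],[0.002,-0.0001,0],[0.002,-0.0001,0],[0.002,-0.0002,0]],"rot":[[0,0,0],[0,0,0],[0,0,0],[0,0,0],[0,0,0],[0,0,0],[0,0,0],[0,0,0]]}'
python3 -m crank '{"slide":[[0.002,-0.0001,0],[0.002,-0.0001,0],[0.002,-0.0001,0],[0.002,-0.0001,0],[0.002,-0.0002,0],[0.002,-0.0001,0],[0.002,-0.0001,0],[0.002,-0.0002,0]],"rot":[[0,0,0],[0,0,0],[0,0,0],[0,0,0],[0,0,0],[0,0,0],[0,0,0],[0,0,0]]}'
python3 -m crank '{"slide":[[0.0015,-0.0001,0],[0.0015,-0.0001,0],[0.0015,-0.0001,0],[0.0015,-0.0001,0],[0.0015,-0.0001,0],[0.0015,-0.0001,0],[0.0015,-0.0001,0],[0.0015,-0.0001,0]],"rot":[[0,0,0],[0,0,0],[0,0,0],[0,0,0],[0,0,0],[0,0,0],[0,0,0],[0,0,0]]}'
```

```text
clock: 29.27
tcp_pos: [496.9, 242.3, 96.3]
ee_rot: [1.0, -0.029, -0.0, 0.0]
ft_force: [-3.4, -2.2, -0.9]
width: -0.003
clock: 29.93
tcp_pos: [513.0, 241.3, 96.4]
ee_rot: [1.0, -0.029, -0.0, 0.0]
ft_force: [-2.9, -1.2, -1.6]
width: -0.001
clock: 30.6
tcp_pos: [529.0, 240.2, 96.4]
ee_rot: [1.0, -0.029, -0.0, 0.0]
ft_force: [-3.6, -1.7, -0.9]
width: 0.001
clock: 31.27
tcp_pos: [541.0, 239.5, 96.4]
ee_rot: [1.0, -0.029, -0.0, 0.0]
ft_force: [-3.8, -1.3, -1.4]
width: 0.003
```

```bash
python3 -m crank '{"slide":[[0.001,-0.0001,0],[0.001,0,0],[0.001,-0.0001,0],[0.001,0,0],[0.001,-0.0001,0],[0.001,0,0],[0.001,-0.0001,0],[0.001,0,0]],"rot":[[0,0,0],[0,0,0],[0,0,0],[0,0,0],[0,0,0],[0,0,0],[0,0,0],[0,0,0]]}'
python3 -m crank '{"slide":[[0.001,-0.0001,0],[0.001,0,0],[0.001,-0.0001,0],[0.001,0,0],[0.001,-0.0001,0],[0.001,0,0],[0.001,-0.0001,0],[0.001,0,0]],"rot":[[0,0,0],[0,0,0],[0,0,0],[0,0,0],[0,0,0],[0,0,0],[0,0,0],[0,0,0]]}'
```

```text
clock: 31.93
tcp_pos: [548.9, 238.9, 96.4]
ee_rot: [1.0, -0.029, -0.0, 0.0]
ft_force: [-3.0, -2.2, -0.8]
width: -0.003
clock: 32.6
tcp_pos: [556.7, 238.5, 96.4]
ee_rot: [1.0, -0.029, -0.001, 0.0]
ft_force: [-4.2, -2.0, -1.1]
width: -0.001
```

```bash
python3 -m crank '{"slide":[[0.0005,0,0],[0.0005,0,0],[0.0005,-0.0001,0],[0.0005,0,0],[0.0005,0,0],[0.0005,-0.0001,0],[0.0005,0,0],[0.0005,0,0]],"rot":[[0,0,0],[0,0,0],[0,0,0],[0,0,0],[0,0,0],[0,0,0],[0,0,0],[0,0,0]]}'
```

```text
clock: 33.27
tcp_pos: [560.8, 238.3, 96.4]
ee_rot: [1.0, -0.029, -0.0, 0.0]
ft_force: [-3.8, -2.6, -1.0]
width: -0.002
```

```bash
python3 -m crank '{"slide":[[0.0005,0,0],[0.0005,0,0],[0.0005,-0.0001,0],[0.0005,0,0],[0.0005,0,0],[0.0005,-0.0001,0],[0.0005,0,0],[0.0005,0,0]],"rot":[[0,0,0],[0,0,0],[0,0,0],[0,0,0],[0,0,0],[0,0,0],[0,0,0],[0,0,0]]}'
```

```text
clock: 33.93
tcp_pos: [564.5, 238.1, 96.4]
ee_rot: [1.0, -0.029, -0.001, 0.0]
ft_force: [-5.2, -3.6, 0.7]
width: -0.006
```

```bash
python3 -m crank '{"slide":[[0.0004,0,0],[0.0004,0,0],[0.0004,0,0],[0.0004,0,0],[0.0002,0,0],[0,0,0],[0,0,0],[0,0,0]],"rot":[[0,0,0],[0,0,0],[0,0,0],[0,0,0],[0,0,0],[0,0,0],[0,0,0],[0,0,0]]}'
```

```text
clock: 34.6
tcp_pos: [566.4, 238.0, 96.4]
ee_rot: [1.0, -0.029, -0.001, 0.0]
ft_force: [-5.0, -2.7, 0.1]
width: 0.002
```

```bash
python3 -m crank '{"slide":[[0.0005,0,0],[0.0005,0,0],[0.0005,0,0],[0.0005,-0.0001,0],[0,0,0],[0,0,0],[0,0,0],[0,0,0]],"rot":[[0,0,0],[0,0,0],[0,0,0],[0,0,0],[0,0,0],[0,0,0],[0,0,0],[0,0,0]]}'
python3 -m crank '{"slide":[[0.0005,0,0],[0.0005,0,0],[0.0005,0,0],[0.0005,-0.0001,0],[0,0,0],[0,0,0],[0,0,0],[0,0,0]],"rot":[[0,0,0],[0,0,0],[0,0,0],[0,0,0],[0,0,0],[0,0,0],[0,0,0],[0,0,0]]}'
```

```text
clock: 35.27
tcp_pos: [566.6, 238.0, 96.4]
ee_rot: [1.0, -0.028, -0.002, 0.001]
ft_force: [-8.5, -4.1, 2.5]
width: -0.002
clock: 35.93
tcp_pos: [566.6, 238.0, 96.4]
ee_rot: [1.0, -0.028, -0.005, 0.001]
ft_force: [-13.1, -4.6, 6.7]
width: -0.006
```

The pack is pressing back (about 2.3 N per mm). One small push more, then hold, back off and look.

```bash
python3 -m crank '{"slide":[[0.0005,0,0],[0.0005,0,0],[0,0,0],[0,0,0],[0,0,0],[0,0,0],[0,0,0],[0,0,0]],"rot":[[0,0,0],[0,0,0],[0,0,0],[0,0,0],[0,0,0],[0,0,0],[0,0,0],[0,0,0]]}'
python3 -m crank '{"slide":[[-0.001,0,0],[-0.001,0,0],[-0.001,0,0],[-0.002,0,0],[-0.002,0,0],[-0.003,0,0],[-0.005,0,0],[-0.005,0,0]],"rot":[[0,0,0],[0,0,0],[0,0,0],[0,0,0],[0,0,0],[0,0,0],[0,0,0],[0,0,0]]}'
python3 -m crank '{"slide":[[-0.005,0,0],[-0.01,0,0],[-0.01,0,0.01],[-0.01,0,0.02],[-0.01,0,0.025],[-0.01,0,0.025],[-0.01,0,0.025],[0,0,0]],"rot":[[0,0,0],[0,0,0],[0,0,0],[0,0,0],[0,0,0],[0,0,0],[0,0,0],[0,0,0]]}'
python3 - <<'E'
from rack import *
s=sense();print(s['tcp_pos'].round(1))
d=cam('wrist'); P=pts(d); q=P.reshape(-1,3)
im=d['img'].astype(int); b=P[(im[...,2]-im[...,0]>20)]
rect('handle',sel(q,(560,620),(200,275),(121,130)))
rect('tops',sel(b,(590,675),(160,310),(107,115))); rect('wall',sel(P[~(im[...,2]-im[...,0]>20)],(650,700),(150,300),(93,99)))
t=cam('top'); T=pts(t).reshape(-1,3); rect('handle top',sel(T,(560,620),(200,275),(121,130)))
cv2.imwrite('pics/f1.png',d['img'])
i=t['img']; cv2.imwrite('pics/f2.png',cv2.convertScaleAbs(cv2.resize(i[95:230,140:440],None,fx=2.6,fy=2.6),alpha=1.6))
E
```

```text
clock: 36.6
tcp_pos: [566.6, 237.9, 96.4]
ee_rot: [1.0, -0.028, -0.006, 0.001]
ft_force: [-15.5, -4.4, 10.1]
width: -0.001
clock: 37.27
tcp_pos: [552.3, 238.9, 97.0]
ee_rot: [1.0, -0.028, 0.001, -0.001]
ft_force: [0.1, -0.6, -1.2]
width: 0.001
clock: 37.93
tcp_pos: [487.1, 240.0, 206.5]
ee_rot: [1.0, -0.028, 0.003, -0.003]
ft_force: [1.1, 0.0, -0.3]
width: -0.001
[487.1 240.  206.5]
handle 1274 c [590.9 234.9] sz [35.6 22.2] ang 87.06 z 125.8
tops 5604 c [633.2 232.6] sz [105.9  62.7] ang 86.26 z 110.5
wall 42 c [666.5 230.2] sz [107.   12.8] ang 83.17 z 95.8
handle top 98 c [590.  233.8] sz [34.8 20.2] ang 88.73 z 125.4
```

View pics/f1.png

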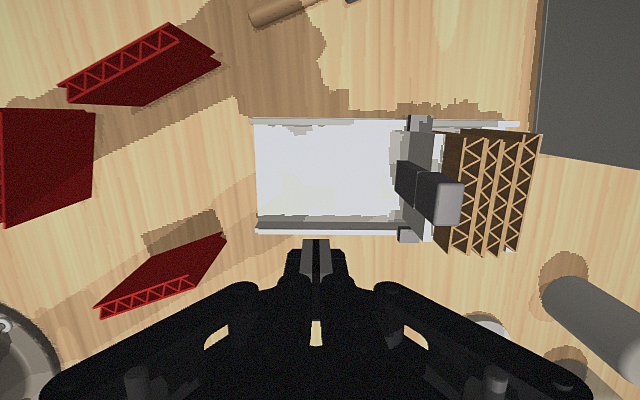

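View pics/f2.png

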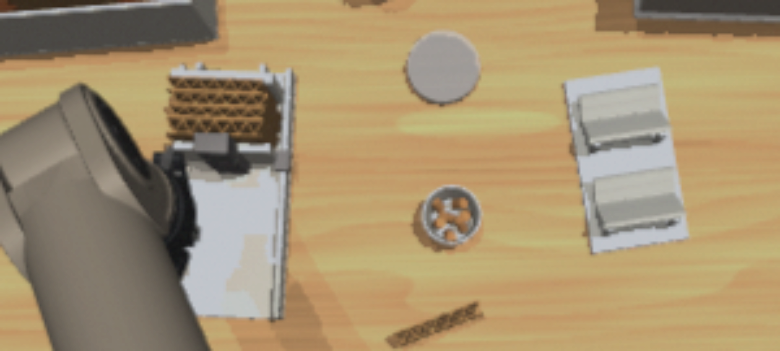

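All four panels stand tight between the stop and the wall, the stand is empty, and the cup, dish and offcut are in place.

```bash
python3 -c "
from h import *
print(hand_in()); print(sense()['clock'])"
```

```text
the job is handed in; nothing more can be done
None
the job is handed in; nothing more can be done
```

The job is done and handed in at about 38 s of the 72 s allowed. I moved both panels from the stand into the rack and let go. I then pushed the end stop with shut fingers until the pack pressed back, held, and backed off.

**Push force:** the wrist read 15.5 N at the end. About 4–5 N of that was sliding friction, so I estimate roughly 10 N on the wall, well under the 40 N crush limit. I did not measure the force on the wall directly.

**Final checks that passed:**
- The last pictures show all four panels upright and tight between the stop and the wall.
- The pack measures about 62.7 mm thick. All panel tops were at 110.5 mm, within half a millimetre of the height for standing on the rack floor.
- The stand is empty, and the cup, dish and offcut look unmoved. The brush and scoop were outside the last close-ups, but the arm never worked near them.
- The gripper was clear of everything at hand-in.

**What disagreed or is uncertain:**
- The front panel leaned 46° instead of the stated 35°, and the arm met its joint limits at that tilt. I gripped it at 35° and the pads straightened it.
- The top and scene cameras disagreed by about 3 mm at the rack, so I relied on close wrist views for placing.
- The stop's travel works out to about 0.147 m from the pack thickness, which is right at the 0.147 m threshold. My camera measurement is too coarse to confirm it is above that.

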